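# Quarter-turn a chocolate block against the stop bar of a wire cutter

### The job

The grooved chocolate block on the wire cutter's bed has had its first pass. Give it a quarter turn, flat on the bed, and set it with one of its short ends square up against the stop bar, ready for the second pass. Leave the small offcut on the bed and the whole, ungrooved block on the table where they are.

Things in the scene. Friction and masses are not known exactly. Their poses are not given: they have to be found in the camera images.
- block: The workpiece: a brown chocolate block with five dark grooves across its top, 140 mm long (own x), 50 mm wide (own y), 40 mm high, about 0.36 kg; origin at the centre of its underside. It starts on the cutter's bed, its long sides roughly parallel to the stop bar and clear of it. Either short end may go to the bar.
- cutter: Wire cutter, fixed to the table: a flat aluminium bed 280 mm (own x) by 320 mm (own y), its top 30 mm above the table; origin under the bed's centre, at table height. Own x points away from the robot towards the stop bar, square to it. The bar is a steel bar 20 mm thick, standing 22 mm above the bed along its whole far edge. Beyond the bar lies the opened wire frame, rising at 15 degrees to about 120 mm over the table.
- stop_face (a point): Middle of the stop bar's face on the bed's side, at the height of the bed's top; 115 mm from the bed's centre along the cutter's x, and the same axes as the cutter (x goes into the bar, y runs along it).
- offcut: Bystander: a chocolate slice 30 by 55 by 40 mm high on the bed's robot-side left corner, origin at the centre of its underside. To be left alone.
- whole_block: Bystander: an ungrooved chocolate block 200 by 70 by 40 mm high on the table beside the cutter, origin at the centre of its underside. To be left alone.
Not all that is in view belongs to the job. What is shaped like the block but purple is not meant.

How it is judged (in metres and radians):
At the end, for the whole second after the job is handed in: The grooved block lies flat and at rest on the bed, one short end within about 14 mm of the stop bar, its length square to the bar within 10 degrees, its centre within 140 mm of the bar's middle; the offcut and the whole block are within 30 mm of where they started (x of block in the frame of stop_face between -0.084 and -0.055 m and y of block in the frame of stop_face between -0.14 and 0.14 m and z of block in the frame of stop_face between -0.006 and 0.006 m and angle between the x axis of block and the x axis of stop_face, either way round below 0.18 rad and angle between block's own z axis and vertical below 0.1 rad and linear speed of block below 0.02 m/s and distance of each of offcut, whole_block from where it was at the start of the episode below 0.03 m); the robot touches nothing.
It fails at once if the offcut or the whole block is pushed more than 30 mm away (distance of any of offcut, whole_block from where it was at the start of the episode above 0.03 m).
It also fails if it takes over 30 s, if anything falls off the work surface, if the arm or the gripper's body presses on something with over 40 N, if the wrist force passes 120 N, or if a joint passes its speed limit or range.

### The arm

A 7-joint arm with a two-finger parallel gripper is mounted at the origin on the work surface. World frame = base frame: x ahead of the robot, y to its left, z up, the work surface at z = 0. Lengths are in mm, angles in degrees, forces in N, time in s.
With the tool pointing down it reaches from about 425 to 950 mm from the base axis. Payload 4.7 kg.
Tool frame: the origin (TCP) lies midway between the tips of the shut fingers; the grasp point (between the pads) lies 19 mm behind it; z points along the fingers, y is the direction in which the jaws open and shut (so a half turn about z gives the same grasp; the last joint's range is limited). The gripper opens to 85 mm and grips with 20 to 120 N. Pads are 22 mm wide; open, the fingers measure 114 mm over their backs; the gripper's body (76 mm by 85 mm) begins 54 mm behind the grasp point. The pads swing forward as they close: fully open they stand 13 mm farther back than shut.
Start: joints at [65.781, 26.849, -2.785, 87.806, 1.381, 65.374, -4.715], TCP at [259.044, -623.333, 231.335] pointing down, gripper open.
Joint ranges: [-148.3, 148.3], [-19.14, 114.17], [-79.39, 73.82], [5.75, 140.21], [-59.74, 239.74], [12.07, 113.84], [-152.46, 152.46]. Speed limits (degrees/s): [147.25, 147.25, 180, 180, 180, 180, 180].

### API

Orientations are given as [roll, pitch, yaw] about the fixed x, y, z axes, in that order (R = Rz(yaw) Ry(pitch) Rx(roll)).
In Python, from station import bot, optics, close_job gives the robot as it stands.
- The arm moves only by the shell command python3 -m creep 'ROWS' [OPENING] [FORCE]. ROWS is JSON, a list of rows, each an object with "offset": the shift along the tool's x, y, z in units of 2 cm (1.0 is 2 cm), a list of three; "spin": the turn about the tool's z in units of 0.12 rad (1.0 is 0.12 rad). A call has 1 to 12 rows; each row shifts and turns the commanded pose from where the row before left it, along the tool's axes as they then stand; what a row does not reach is not made up. A row lasts 1/10 s, in which the tool goes at most 50 mm and 8.59 degrees, less where a joint would pass 70% of its speed; a pose out of reach is approached as far as the arm can. A call with a number of a shift or a turn outside -1 to 1 is refused whole. A call with a gripper value outside its range is refused whole. OPENING is the gripper command: -1 is shut, 1 is fully open, values between are in proportion, set as the call begins (- or left out, the last holds). The fingers move at their own pace and stop on an object; FORCE is the grip in N (left out, the last holds). Time passes only in rows, so rows that do not move let the fingers close. It gives the time, the measured TCP pose, the force and the opening at its end, in the units of the state.
- bot.read_state(): the state, without advancing time (a new reading comes with each control period).
- optics.snapshot(name): name is "scene" or "side" or "wrist"; returns a dict with "frame" (420x560x3 uint8, red, green, blue), "fx", "fy", "cx", "cy" (pixels), "R" (3x3) and "t" (3): a world point X has camera coordinates R X + t. Camera axes: x right, y down, z forward; pixel columns grow to the right and rows downward; lengths in mm; the calibration is good to about 2 mm. A picture is of the moment at which its call begins. There is no depth.
- close_job(): hands the job in, once; it reports no verdict.
The state is a dict: "clock": time; "joints": joint angles; "dq": joint speeds; "joint_efforts": joint torques, N m; "eef_pos": TCP position; "ee_rot": TCP orientation; "contact_force": force on the tool from outside, world axes, zero at the start; "wrist_torque": the same for the moment, N m; "grip_width": opening from 0.0 (shut) to 1.0 (fully open).
Only numpy, scipy, OpenCV 4.12 (cv2) and the standard library are available. Lean on these libraries where they do the work, as an engineer would, in place of code of your own. Each camera call takes 0.05 s, during which the arm holds its last target. There are 200 camera calls.

## Working session

There is one attempt and no reset: what is moved stays moved. The work goes in short steps, Python scripts to look and compute and a shell command to move; the robot and the scene stay as the last step left them, time stands still between calls to the robot, and variables do not carry over. Pictures are saved under pics/ and viewed, about 8 in all and at most 12, crops included, and the job is handed in when it is done.

```bash
mkdir -p pics; ls
cat > h.py <<'E'
import numpy as np, cv2
from station import bot, optics
def snap(n,f=None):
    s=optics.snapshot(n)
    if f: cv2.imwrite('pics/'+f,np.array(s['frame'])[:,:,::-1])
    return s
def ray(s,px,z):
    R=np.array(s['R']);t=np.array(s['t'])
    c=-R.T@t
    d=R.T@np.array([(px[0]-s['cx'])/s['fx'],(px[1]-s['cy'])/s['fy'],1])
    return c+d*(z-c[2])/d[2]
E
python3 - <<'E'
from h import *
import pickle
a=snap('scene','s1.png');b=snap('side','d1.png')
pickle.dump((a,b),open('v.pkl','wb'))
for s in(a,b):print(-np.array(s['R']).T@np.array(s['t']))
print(bot.read_state())
E
```

```text
pics
[1060.33405501 -608.30619607  937.77424565]
[140.53271958 543.06933845 746.42710998]
{'clock': 0.1, 'joints': array([65.78076288, 26.89479829, -2.78369152, 87.86768129,  1.38002148,
       65.37491414, -4.71517568]), 'dq': array([-0.07123581, -0.14052466,  0.01035324, -0.19357523, -0.03700454,
       -0.00080723, -0.0433286 ]), 'joint_efforts': array([ 3.16845817e-04, -5.11514032e+01, -4.72044270e-02, -2.38388979e+01,
        1.07811540e-02,  4.41475058e-03, -8.71006051e-06]), 'eef_pos': array([ 258.80765395, -622.83808803,  230.335527  ]), 'ee_rot': array([-1.79896168e+02,  3.17579435e-03,  2.25644619e+01]), 'contact_force': array([ 0.68293469, -1.28303842, -0.63073312]), 'wrist_torque': array([-0.00966738,  0.01795585, -0.00249266]), 'grip_width': 1.0017892759630425}
```

View pics/s1.png

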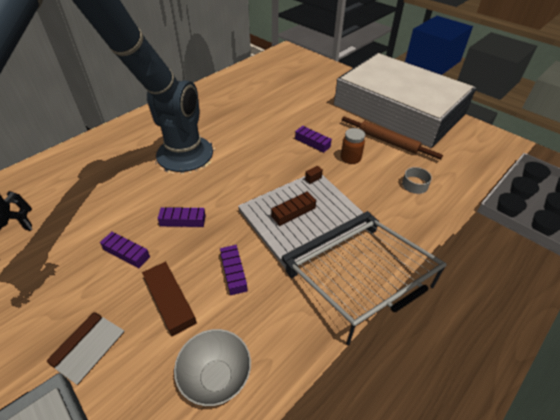

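View pics/d1.png

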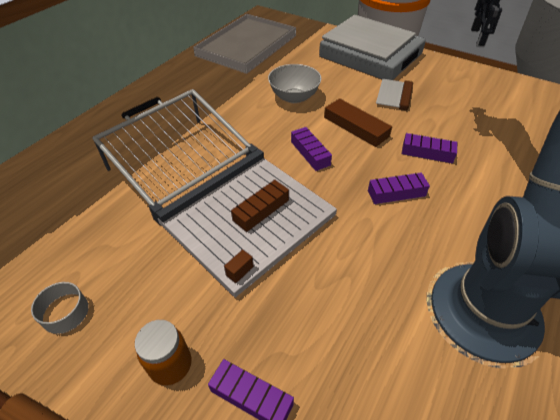

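Candidates: the brown grooved block on the bed at scene (294,207) / side (261,204), and four purple bars, at scene (182,216), (125,249), (233,269) and (313,138). Brown, grooved and on the bed fits the first one. I'll confirm it in a crop.

Run:
```python
from h import *
import pickle
a,b=pickle.load(open('v.pkl','rb'))
fa=np.array(a['frame']);fb=np.array(b['frame'])
ca=cv2.resize(fa[150:290,230:390],None,fx=2.5,fy=2.5*1,interpolation=cv2.INTER_CUBIC)
cb=cv2.resize(fb[145:300,145:345],None,fx=3,fy=3,interpolation=cv2.INTER_CUBIC)
cv2.imwrite('pics/c1.png',cb[:,:,::-1])
for s,f,(x0,y0,x1,y1) in((a,fa,(265,185,325,230)),(b,fb,(225,178,295,232))):
    h=cv2.cvtColor(f,cv2.COLOR_RGB2HSV)
    m=np.zeros(f.shape[:2],np.uint8)
    sub=h[y0:y1,x0:x1]
    m[y0:y1,x0:x1]=((sub[...,1]>90)&((sub[...,0]<20)|(sub[...,0]>170))).astype(np.uint8)
    c=max(cv2.findContours(m,0,2)[0],key=cv2.contourArea)
    hull=cv2.approxPolyDP(cv2.convexHull(c),2,True)[:,0]
    print(cv2.contourArea(c)); 
    for p in hull: print(p,ray(s,p,70)[:2].round(),ray(s,p,30)[:2].round())
for n,p in dict(near=(238,292),right=(336,213),bl=(155,210),br=(262,152)).items(): print(n,ray(b,p,30)[:2].round())
```

```text
741.5
[315 200] [556.  95.] [532. 128.]
[313 208] [573.  65.] [551.  96.]
[281 224] [548. -50.] [524. -25.]
[272 217] [509. -49.] [484. -23.]
[272 208] [483. -22.] [457.   5.]
[305 192] [510. 101.] [484. 133.]
1436.5
[288 190] [479. -18.] [499. -51.]
[288 199] [464.   7.] [483. -25.]
[246 231] [492. 133.] [512. 109.]
[233 220] [534. 123.] [557.  99.]
[231 210] [555. 102.] [579.  76.]
[273 180] [527. -27.] [550. -61.]
near [436. 245.]
right [364. -46.]
bl [733. 171.]
br [ 634. -136.]
```

View pics/c1.png

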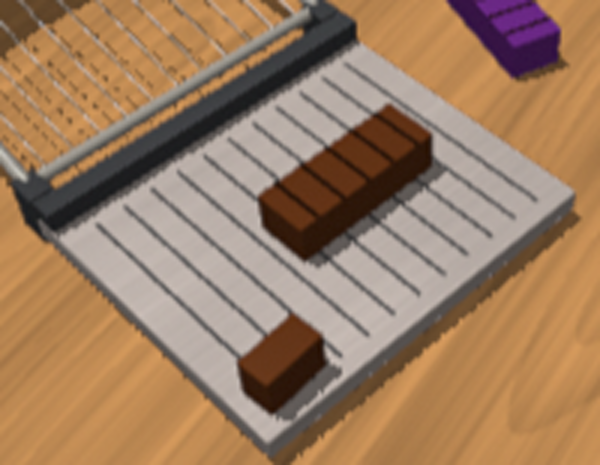

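The crop shows the brown grooved block. Its top corners in crop pixels are (260,200), (304,228), (432,135) and (390,104). The stop bar foot runs (50,235)-(357,45), and the offcut is at (280,365).

Run:
```python
from h import *
import pickle
a,b=pickle.load(open('v.pkl','rb'))
P=lambda x,y,z:ray(b,(145+(x-1)/3,145+(y-1)/3),z)[:2]
c=np.array([P(*q,70) for q in((260,200),(304,228),(432,135),(390,104))])
print(c.round(),'centre',c.mean(0).round(1))
for i in range(4):
    d=c[(i+1)%4]-c[i];print(np.hypot(*d).round(1),np.degrees(np.arctan2(d[1],d[0])).round(1))
print('scene ctr',((ray(a,(315,200),70)+ray(a,(272,208),70))/2)[:2])
n,r,l,e=P(268,442,30),P(576,192,30),P(50,235,30),P(357,45,30)
for q,w in((n,r),(l,e),(n,l),(r,e)):
    d=w-q;print(q.round(),w.round(),np.hypot(*d).round(1),np.degrees(np.arctan2(d[1],d[0])).round(1))
print('offcut',[P(*q,70).round() for q in((240,358),(268,380),(325,345),(290,314))])
```

```text
[[552. 105.]
 [508. 110.]
 [478. -19.]
 [525. -31.]] centre [515.8  41.1]
43.8 173.6
133.0 -103.1
48.0 -14.2
139.2 78.7
scene ctr [519.49245782  36.56448979]
[443. 249.] [369. -59.] 316.8 -103.5
[692. 193.] [ 613. -113.] 315.7 -104.5
[443. 249.] [692. 193.] 255.6 -12.7
[369. -59.] [ 613. -113.] 250.0 -12.4
offcut [array([479., 224.]), array([453., 228.]), array([437., 186.]), array([472., 178.])]
```

```bash
python3 -m creep '[{"offset":[0.5,-0.5,0],"spin":0},{"offset":[0.95,-0.99,0],"spin":0},{"offset":[0.95,-0.99,0],"spin":0},{"offset":[0.95,-0.99,0],"spin":0},{"offset":[0.95,-0.99,0],"spin":0},{"offset":[0.95,-0.99,0],"spin":0},{"offset":[0.95,-0.99,0],"spin":0},{"offset":[0.95,-0.99,0],"spin":0},{"offset":[0.95,-0.99,0],"spin":0},{"offset":[0.95,-0.99,0],"spin":0},{"offset":[0.95,-0.99,0],"spin":0},{"offset":[0.95,-0.99,0],"spin":0}]' 1
python3 -m creep '[{"offset":[0.95,-0.99,0],"spin":0},{"offset":[0.95,-0.99,0],"spin":0},{"offset":[0.95,-0.99,0],"spin":0},{"offset":[0.95,-0.99,0],"spin":0},{"offset":[0.95,-0.99,0],"spin":0},{"offset":[0.95,-0.99,0],"spin":0},{"offset":[0.95,-0.99,0],"spin":0},{"offset":[0.95,-0.99,0],"spin":0},{"offset":[0.95,-0.99,0],"spin":0},{"offset":[0.95,-0.99,0],"spin":0},{"offset":[0.95,-0.99,0],"spin":0},{"offset":[0.95,-0.99,0],"spin":0}]'
python3 -m creep '[{"offset":[0.95,-0.99,0],"spin":0},{"offset":[0.5,-0.5,0],"spin":0},{"offset":[0,0,0],"spin":-1},{"offset":[0,0,0],"spin":-1},{"offset":[0,0,0],"spin":-1},{"offset":[0,0,0],"spin":-1},{"offset":[0,0,0],"spin":-1},{"offset":[0,0,0],"spin":-1},{"offset":[0,0,0],"spin":-1},{"offset":[0,0,0],"spin":-1},{"offset":[0,0,0],"spin":0},{"offset":[0,0,0],"spin":0}]'
python3 - <<'E'
from h import *
import pickle
w=snap('wrist','w1.png');pickle.dump(w,open('w.pkl','wb'))
s=bot.read_state();print(s['eef_pos'],s['ee_rot'],s['joints'])
E
```

```text
clock: 1.3
eef_pos: [374.0, -326.6, 231.2]
ee_rot: [-180.0, 0.0, 22.6]
contact_force: [-0.6, 0.2, -0.3]
grip_width: 0.996
clock: 2.5
eef_pos: [492.6, -20.1, 231.2]
ee_rot: [180.0, 0.0, 22.6]
contact_force: [-0.0, 1.0, 0.7]
grip_width: 0.997
clock: 3.7
eef_pos: [508.0, 17.0, 231.2]
ee_rot: [-180.0, 0.0, 77.5]
contact_force: [-0.2, 0.5, 0.2]
grip_width: 1.003
[508.13674236  16.89575771 231.2431234 ] [-1.79991873e+02  1.79052027e-02  7.74702635e+01] [ 22.84075835  14.44871204 -34.76330475 108.60852254   9.49001722
  59.79906914 -28.40340405]
```

View pics/w1.png

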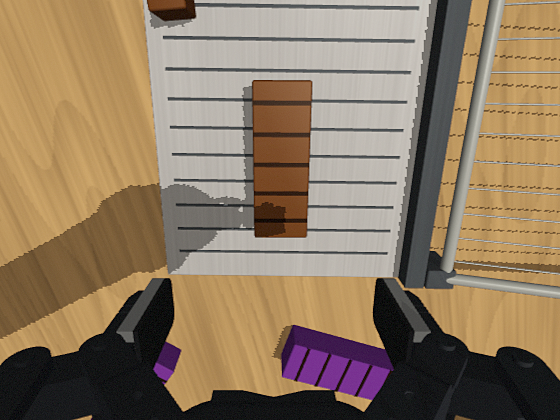

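The wrist view shows the block's top corners at (253,81), (312,81), (307,237) and (254,237). The foot of the bar runs from about (428,60) to (402,240).

Run:
```python
from h import *
import pickle
w=pickle.load(open('w.pkl','rb'));f=np.array(w['frame'])
h=cv2.cvtColor(f,cv2.COLOR_RGB2HSV)
m=((h[...,1]>110)).astype(np.uint8);m[:,:230]=0;m[:,330:]=0;m[:70]=0;m[260:]=0
m=cv2.morphologyEx(m,cv2.MORPH_CLOSE,np.ones((7,7)))
c=max(cv2.findContours(m,0,2)[0],key=cv2.contourArea)
q=cv2.approxPolyDP(c,6,True)[:,0];print(q.tolist())
def pr(q,z):
    c=np.array([ray(w,p,z)[:2] for p in q]);return c
c=pr([(253,81),(312,81),(307,237),(254,237)],70);print(c.round(1).tolist(),c.mean(0).round(1))
for i in range(4):
    d=c[(i+1)%4]-c[i];print(np.hypot(*d).round(1),np.degrees(np.arctan2(d[1],d[0])).round(1))
# bar foot: bright bed -> dark transition per row
pts=[]
g=cv2.cvtColor(f,cv2.COLOR_RGB2GRAY).astype(int)
for y in range(20,265,5):
    r=g[y,380:470]; k=np.where(r<90)[0]
    k=[i for i in k if i+6<90 and (r[i:i+6]<100).all()]
    if k: pts.append((380+k[0],y))
print(pts[::6])
P=pr(pts,30); vx,vy,x0,y0=cv2.fitLine(P.astype(np.float32),cv2.DIST_HUBER,0,.01,.01).ravel()
print('bar',np.degrees(np.arctan2(vy,vx)),x0,y0)
n=np.array([abs(vy),-abs(vx)*1.0]) if vx*vy>0 else np.array([abs(vy),abs(vx)])
print('n',n,'dist to face',(np.array([x0,y0])-c.mean(0))@n)
e=pr([(165,267),(145,20)],30);print('near edge->face',(np.array([x0,y0])-e)@n, 'bed end',pr([(170,275),(397,277)],30))
```

```text
[[254, 80], [255, 236], [305, 236], [311, 81]]
[[511.6, 111.4], [558.6, 100.9], [528.7, -33.2], [480.1, -22.4]] [519.8  39.2]
48.1 -12.6
137.5 -102.5
49.8 167.4
137.5 76.7
[(np.int64(435), 20), (np.int64(430), 50), (np.int64(426), 80), (np.int64(422), 110), (np.int64(417), 140), (np.int64(413), 170), (np.int64(409), 200), (np.int64(380), 230), (np.int64(400), 260)]
bar 76.61213 653.08746 26.666174
n [ 0.97282493 -0.23154187] dist to face 132.60244383173185
near edge->face [256.86899751 254.09326782] bed end [[ 372.76170504  -62.04147308]
 [ 617.33360721 -119.08680931]]
```

```bash
python3 -m creep '[{"offset":[0.6,0.17,0],"spin":0.1},{"offset":[0.6,0.17,0.5],"spin":0},{"offset":[0,0,1],"spin":0},{"offset":[0,0,1],"spin":0},{"offset":[0,0,1],"spin":0},{"offset":[0,0,1],"spin":0},{"offset":[0,0,1],"spin":0},{"offset":[0,0,1],"spin":0},{"offset":[0,0,1],"spin":0},{"offset":[0,0,1],"spin":0},{"offset":[0,0,0.5],"spin":0},{"offset":[0,0,0],"spin":0}]'
python3 -m creep '[{"offset":[0,0,0.3],"spin":0},{"offset":[0,0,0.25],"spin":0},{"offset":[0,0,0],"spin":0}]'
python3 -m creep '[{"offset":[0,0,0],"spin":0},{"offset":[0,0,0],"spin":0},{"offset":[0,0,0],"spin":0},{"offset":[0,0,0],"spin":0},{"offset":[0,0,0],"spin":0},{"offset":[0,0,0],"spin":0},{"offset":[0,0,0],"spin":0},{"offset":[0,0,0],"spin":0},{"offset":[0,0,0],"spin":0},{"offset":[0,0,0],"spin":0}]' -1 50
```

```text
clock: 4.95
eef_pos: [519.6, 38.5, 50.2]
ee_rot: [-179.9, 0.1, 76.9]
contact_force: [-0.4, 0.3, -0.0]
grip_width: 1.0
clock: 5.25
eef_pos: [520.5, 38.4, 40.3]
ee_rot: [180.0, 0.0, 76.9]
contact_force: [-0.7, 0.2, -0.2]
grip_width: 1.004
clock: 6.25
eef_pos: [520.9, 38.6, 40.8]
ee_rot: [180.0, -0.0, 76.9]
contact_force: [0.0, -0.5, 5.4]
grip_width: 0.578
```

```bash
python3 -m creep '[{"offset":[0,0,-0.3],"spin":0},{"offset":[0,0,-0.7],"spin":0},{"offset":[0,0,-1],"spin":0},{"offset":[0,0,-0.7],"spin":0},{"offset":[0,0,-0.3],"spin":0},{"offset":[0,0,0],"spin":0.5},{"offset":[0,0,0],"spin":0.8},{"offset":[0,0,0],"spin":1},{"offset":[0,0,0],"spin":1},{"offset":[0,0,0],"spin":1},{"offset":[0,0,0],"spin":1},{"offset":[0,0,0],"spin":1}]'
python3 -m creep '[{"offset":[0,0,0],"spin":1},{"offset":[0,0,0],"spin":1},{"offset":[0,0,0],"spin":1},{"offset":[0,0,0],"spin":1},{"offset":[0,0,0],"spin":1},{"offset":[0,0,0],"spin":0.9},{"offset":[0,0,0],"spin":0.6},{"offset":[0,0,0],"spin":0.33},{"offset":[0,0,0],"spin":0},{"offset":[0,0,0],"spin":0}]'
python3 - <<'E'
from h import *
import pickle
w=snap('wrist','w2.png');pickle.dump(w,open('w2.pkl','wb'))
print(bot.read_state()['joints'])
E
```

```text
clock: 7.45
eef_pos: [520.1, 38.4, 100.1]
ee_rot: [-180.0, 0.0, 33.3]
contact_force: [0.1, -0.6, -4.0]
grip_width: 0.577
clock: 8.45
eef_pos: [520.3, 38.6, 100.2]
ee_rot: [180.0, 0.0, -13.3]
contact_force: [-1.2, 0.8, -3.5]
grip_width: 0.577
[  -0.63162816   22.33648424  -10.21041898  115.42629333    5.69395575
   42.71877717 -117.62351894]
```

View pics/w2.png

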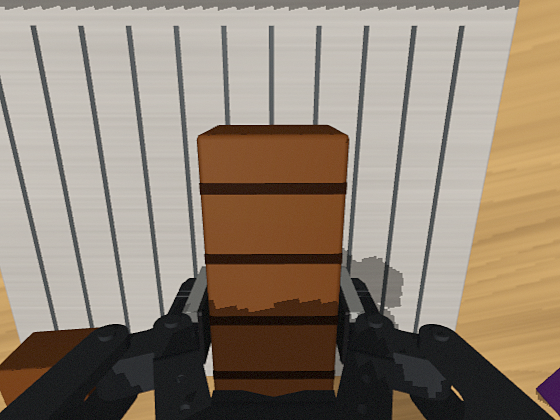

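The block is held level and square, with its front top edge at (199,137)-(348,137). Next I measure that edge relative to the bar line.

Run:
```python
from h import *
import pickle
w=pickle.load(open('w2.pkl','rb'))
n=np.array([.97282,-.23154]);f=np.array([653.1,26.7])
for p in((199,137),(348,137)):
    q=ray(w,p,129.5)[:2];print(q,'gap',(f-q)@n)
print('tcp gap',(f-np.array([520.3,38.6]))@n)
for p in((100,7),(450,7)): print('bar foot/top', (f-ray(w,p,30)[:2])@n,(f-ray(w,p,52)[:2])@n)
```

```text
[592.29695131  46.51439162] gap 63.73824606433246
[5.81298815e+02 3.23496770e-01] gap 63.74241326751025
tcp gap 131.94582200000008
bar foot/top 6.29956731191082 10.922238339392555
bar foot/top 6.338307171285653 10.956965525059125
```

```bash
python3 -m creep '[{"offset":[0.4,0,0],"spin":0},{"offset":[0.8,0,0],"spin":0},{"offset":[0.8,0,0],"spin":0},{"offset":[0.4,0,0.3],"spin":0},{"offset":[0,0,0.6],"spin":0},{"offset":[0,0,0.8],"spin":0},{"offset":[0,0,0.6],"spin":0},{"offset":[0,0,0.4],"spin":0},{"offset":[0,0,0.15],"spin":0},{"offset":[0,0,0],"spin":0},{"offset":[0,0,0],"spin":0}]'
python3 - <<'E'
from h import *
import pickle
w=snap('wrist','w3.png');pickle.dump(w,open('w3.pkl','wb'))
E
```

```text
clock: 9.6
eef_pos: [567.6, 27.5, 43.8]
ee_rot: [-180.0, -0.1, -13.4]
contact_force: [-1.1, -1.0, -3.9]
grip_width: 0.578
```

View pics/w3.png

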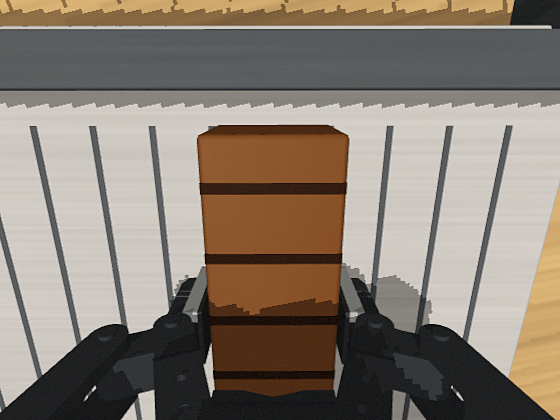

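The bar's face edge is at row ~90, with its shadow down to 105. The block's front edge is at row 136, parallel to the bar. I'll lower the rest of the way and creep up to the bar, watching the force.

```bash
python3 - <<'E'
from h import *
import pickle
w=pickle.load(open('w3.pkl','rb'))
n=np.array([.97282,-.23154])
e=ray(w,(273,137),73)[:2]
for z in(30,52): print(z,(ray(w,(273,91),z)[:2]-e)@n)
E
python3 -m creep '[{"offset":[0.2,0,0.05],"spin":0},{"offset":[0.2,0,0.03],"spin":0},{"offset":[0,0,0],"spin":0}]'
python3 -m creep '[{"offset":[0.07,0,0],"spin":0},{"offset":[0,0,0],"spin":0}]'
```

```text
30 14.342858294792512
52 14.106791418934543
clock: 9.95
eef_pos: [576.1, 25.2, 42.0]
ee_rot: [-180.0, -0.1, -13.4]
contact_force: [-1.0, 0.5, -3.7]
grip_width: 0.578
clock: 10.15
eef_pos: [576.6, 25.2, 41.7]
ee_rot: [-180.0, -0.0, -13.4]
contact_force: [0.5, -0.2, -3.4]
grip_width: 0.576
```

```bash
python3 -m creep '[{"offset":[0.08,0,0],"spin":0},{"offset":[0.05,0,0],"spin":0},{"offset":[0,0,0],"spin":0}]'
python3 -m creep '[{"offset":[0.06,0,0],"spin":0},{"offset":[0,0,0],"spin":0}]'
```

```text
clock: 10.45
eef_pos: [579.1, 24.5, 41.7]
ee_rot: [180.0, -0.0, -13.4]
contact_force: [0.5, 0.3, -3.8]
grip_width: 0.574
clock: 10.65
eef_pos: [580.3, 24.3, 41.7]
ee_rot: [-180.0, -0.0, -13.4]
contact_force: [0.2, 0.3, -4.5]
grip_width: 0.574
```

```bash
python3 -m creep '[{"offset":[0.06,0,0],"spin":0},{"offset":[0,0,0],"spin":0}]'
python3 -m creep '[{"offset":[0,0,0.05],"spin":0},{"offset":[0,0,0],"spin":0}]'
```

```text
clock: 10.85
eef_pos: [580.9, 24.1, 41.6]
ee_rot: [180.0, 0.0, -13.4]
contact_force: [-1.8, 0.8, -3.1]
grip_width: 0.575
clock: 11.05
eef_pos: [580.9, 24.2, 40.9]
ee_rot: [180.0, 0.0, -13.4]
contact_force: [-2.9, 0.9, 0.2]
grip_width: 0.575
```

The block now touches the bar (about 3 N) and the bed carries its weight. Releasing and backing off.

```bash
python3 -m creep '[{"offset":[0,0,0],"spin":0},{"offset":[0,0,0],"spin":0},{"offset":[0,0,0],"spin":0},{"offset":[0,0,0],"spin":0},{"offset":[0,0,0],"spin":0},{"offset":[0,0,0],"spin":0},{"offset":[0,0,0],"spin":0}]' 1
python3 -m creep '[{"offset":[0,0,-0.3],"spin":0},{"offset":[0,0,-0.8],"spin":0},{"offset":[0,0,-1],"spin":0},{"offset":[0,0,-1],"spin":0},{"offset":[0,0,-1],"spin":0},{"offset":[-0.7,0,-1],"spin":0},{"offset":[-1,0,-1],"spin":0},{"offset":[-1,0,-1],"spin":0},{"offset":[-1,0,-1],"spin":0},{"offset":[-1,0,-0.7],"spin":0},{"offset":[0,0,0],"spin":0},{"offset":[0,0,0],"spin":0}]'
python3 - <<'E'
from h import *
import pickle
w=snap('wrist','w4.png');pickle.dump(w,open('w4.pkl','wb'))
b=snap('side','d4.png')
E
```

```text
clock: 11.75
eef_pos: [581.3, 24.0, 40.7]
ee_rot: [180.0, -0.0, -13.4]
contact_force: [0.1, -0.3, 0.5]
grip_width: 0.999
clock: 12.95
eef_pos: [490.2, 45.7, 217.2]
ee_rot: [-180.0, -0.1, -13.4]
contact_force: [0.6, -0.9, -0.4]
grip_width: 0.996
```

View pics/w4.png

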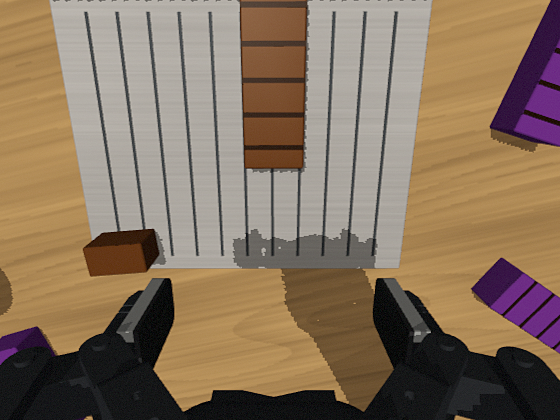

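View pics/d4.png

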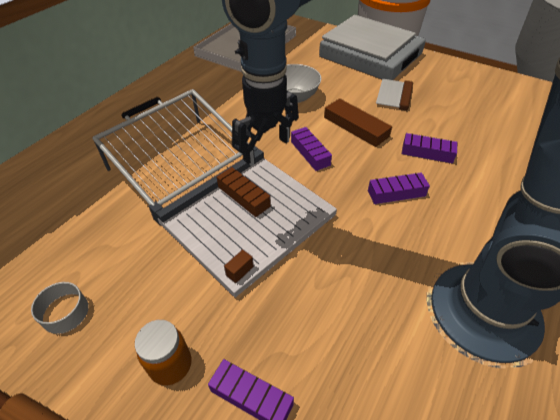

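The wrist view shows the block's rear top edge at (245,166)-(303,166), square to the bed. In the side view the block (244,190) meets the bar, and the offcut (239,264) and whole block (357,121) haven't moved. One numeric check, then I hand in.

Run:
```python
from h import *
import pickle
w=pickle.load(open('w4.pkl','rb'))
n=np.array([.97282,-.23154]);t=np.array([.23154,.97282])
l,r=[ray(w,p,70)[:2] for p in((245,166),(303,166))]
e=[ray(w,p,30)[:2] for p in((95,268),(398,268))]
m=(l+r)/2
print('width',np.hypot(*(r-l)),'rear edge from bed near edge',[(m-x)@n for x in e],'(115 if touching)','y from bed mid',(m-(e[0]+e[1])/2)@t)
d=l-r;print('edge dir',np.degrees(np.arctan2(d[1],d[0])),'bar 76.6')
from station import close_job
print(bot.read_state()['clock']);close_job()
```

```text
width 48.66089098051452 rear edge from bed near edge [np.float64(116.10939936831458), np.float64(116.3289353446545)] (115 if touching) y from bed mid -28.981523679225727
edge dir 76.5587846521408 bar 76.6
13.05
the job is handed in; nothing more can be done
```

I gripped the grooved block across its width, lifted it, and gave it a quarter turn. I then lowered it to the bed, eased one short end against the stop bar until it touched (about 3 N), released it and backed the arm away. I handed the job in at 13 s.

Final checks from the cameras:
- **Distance to the bar:** the block's rear edge is about 116 mm from the bed's near edge. Touching the bar would give 115 mm, so the short end is against the bar to within about 1–2 mm.
- **Squareness:** the block is parallel to its target direction within about 0.1°.
- **Position along the bar:** its centre is about 29 mm from the bar's middle.
- **Other pieces:** the offcut and the whole block look unmoved in the side view. I checked that by eye rather than measuring it.
- **Clearance:** the gripper is clear, with its tip about 217 mm above the table.

One measurement disagreed: before the final approach, a wrist view put the bar about 6 mm closer than my earlier estimate. I think I had read the bar's shadow as its foot, and closing in by touch settled it.

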